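# Run a board stage to its end stop with the lock button held down

### The arm

A 6-joint arm with a two-finger parallel gripper is mounted at the origin on a cart in front of the work surface, level with it; the furniture and walls round the work are solid. World frame = base frame: x ahead of the robot, y to its left, z up, the work surface at z = 0. Lengths are in m, angles in rad, forces in N, time in s.
With the tool pointing down it reaches from about 0.15 to 0.775 m from the base axis. Payload 6.1 kg.
Tool frame: the origin (TCP) lies at the very end of the fingers, on their centre line; the grasp point (between the pads) lies 19 mm behind it; z points along the fingers, y is the line along which they close (so a half turn about z gives the same grasp; the last joint's range is limited). The gripper opens to 85 mm and grips with 20 to 120 N. Pads are 22 mm wide; open, the fingers measure 114 mm over their backs; the gripper's body (76 mm by 85 mm) begins 54 mm behind the grasp point. The pads swing forward as they close: fully open they stand 13 mm farther back than shut.
Start: joints at [-1.15, 0.126, -0.04, 1.405, 0, 1.571], TCP at [0.214, -0.479, 0.231] pointing down, gripper open.
Joint ranges: [-2.72, 2.72], [-0.95, 1.95], [-1.27, 1.35], [-1.78, 2.02], [-1.46, 1.47], [-3.14, 3.14]. Speed limits (rad/s): [2.39, 2.39, 3.01, 3.14, 3.14, 3.14].

### API

Orientations are given as a rotation vector (axis times angle).
In Python, from cell import manip gives the robot as it stands.
- The arm moves only by the tool play_rows, never from a script. Its argument "plan" is a list of rows, each an object of numbers: "gripper": the opening, from 0 (shut) to 1 (fully open); "dx", "dy", "dz": the shift along the tool's x, y, z in units of 30 mm (1.0 is 30 mm); "ax", "ay", "az": the turn, a rotation vector about the tool's x, y, z in units of 10 degrees (1.0 is 10 degrees). A call has exactly 10 rows; each row is the pose to reach, as a shift and turn from the pose commanded when the call began, along the tool's axes at that moment; what a row does not reach only later rows make up. A row lasts 1/8 s, in which the tool goes at most 62.5 mm and 10.7 degrees, less where a joint would pass 70% of its speed; a pose out of reach is approached as far as the arm can. A call with a gripper value outside its range is refused whole. The fingers move at their own pace and stop on an object; "newtons" is the grip in N (left out, the last holds). Time passes only in rows, so rows that repeat a pose let the fingers close, or fill a call up. It gives the time, the measured TCP pose, the force, the opening and the grip force at its end, in the units of the state.
- manip.state(): the state, without advancing time (a new reading comes with each control period).
- manip.capture(name): name is "scene" or "top"; returns (picture, depth): 480x640x3 uint8, red, green, blue; 480x640 float32, m along the optical axis (not along the pixel's ray), 0 where there is no reading.
- manip.camera_info(name): a dict with "K" (3x3 intrinsics, pixels), "D" ([k1, k2, p1, p2, k3] as OpenCV has them; the pictures are not rectified), "origin" and "attitude" of the camera in the world. Camera axes: x right, y down, z forward; pixel columns grow to the right and rows downward; lengths in m; the calibration is good to about 2 mm. A picture is of the moment at which its call begins. camera_info takes no time and is no camera call.
- manip.sign_off(): hands the job in; it is judged then, once.
The state is a dict: "time": time; "qpos": joint angles; "qvel": joint speeds; "effort": joint torques, N m; "tool_pos": TCP position; "eef_rot": TCP orientation; "wrist_force": force on the tool from outside, world axes, zero at the start; "wrist_torque": the same for the moment, N m; "width": finger opening in m; "gripper_force": force on a finger pad.
Only numpy, scipy, OpenCV 4.12 (cv2) and the standard library are available. Lean on these libraries where they do the work, as an engineer would, in place of code of your own. Each camera call takes 0.05 s, during which the arm holds its last target. There are 200 camera calls.

### The job

Bring the circuit board on the bench slide to its end stop: with the fingertips press down the lock button on the carriage, keep it held down while you push the carriage along the rail until it is hard against the end stop, then let the button up so that the carriage locks there, and move clear. Do not let the button up on the way, pick nothing up, and leave the heat sink, the loupe and the small jar beside the rail where they stand.

Things in the scene. Friction and masses are not known exactly. Their poses are not given: they have to be found in the camera images.
- slide_rail: Aluminium slide rail screwed to the bench, 244 long (its x), 44 wide (84 over its feet), 22 high. Origin on the bench under the middle of the rail; its +x axis points along the rail towards the end stop, z up.
- end_stop (a point): Centre of the face of the end stop (dark steel block 60 wide, 42 high, across the +x end of the rail, with two black rubber bumpers) that the carriage comes to rest against; 105 mm from the rail's origin along +x, 33 mm above the bench.
- carriage (a joint): Travel of the carriage along the rail towards the end stop, in m: 0 at the far end from the stop, 0.120 hard against the stop. The carriage is a dark steel block 100 long (along the rail), 64 wide, with its top 40 mm above the bench; a green circuit board is clipped down on its leading part, the lock button sits on its trailing part. It starts between 0 and 0.035, locked by the button's pin; with the button down it slides with about 1 N of drag and stays where it is left.
- lock_button (a joint): How far the lock button is pressed down, in m: 0 up (carriage locked), 0.008 fully down. It springs back up by itself. It begins to move at about 3 N and needs about 7 N to be fully down. Its pin stands between the teeth of a rack inside the rail (pitch 8 mm, 2.5 mm of play) and is free of them once the button is 2.5 mm down; let up short of the end stop, it drops back into the teeth or stays caught half down on one. Hold it 4 to 7 mm down while sliding.
- button_top (a point): Centre of the top of the lock button: a black rectangular ribbed key, 34 along the rail by 30 across, in a grey frame on the carriage, its top 56 mm above the bench when up (10 mm above the frame). A ridge 4 wide and 3 high across the key's leading edge (centred 14.5 mm from this point, on the side of the end stop) gives a fingertip hold for pushing. The point moves with the button and the carriage; the front of the carriage is 73 mm ahead of it along the rail.
- heat_sink_centre (a point): Centre of a loose finned metal heat sink, 32x32x20, on the bench beside the rail: leave it alone.
- loupe_centre (a point): Centre of a loose black eye loupe, 34 diameter, 25 high, on the bench beside the rail: leave it alone.
- small_jar_centre (a point): Centre of a loose small amber jar with black lid, 21 diameter, 32 high, on the bench beside the rail: leave it alone.

How it is judged:
By the outcome, as a careful person would: the job done as asked, in the order asked, and still so for the second after the job is handed in, with the robot touching nothing.
It also fails if it takes over 40 s, if anything falls off the work surface, if the arm or the gripper's body presses on something with over 40 N, if the wrist force passes 120 N, or if a joint passes its speed limit or range.

## Working session

There is one attempt and no reset: what is moved stays moved. The work goes in short steps, Python scripts to look and compute and a tool call to move; the robot and the scene stay as the last step left them, time stands still between calls to the robot, and variables do not carry over. Pictures are saved under pics/ and viewed, at most 10 in all, crops included, and the job is handed in when it is done.

Besides the shell and the picture viewer there is one more tool, called after "Request:" by a JSON object that holds its "name" and its "arguments", one argument or row to a line. play_rows: Moves the arm, as the interface text tells. Its arguments: {"type":"object","properties":{"plan":{"type":"array","items":{"type":"object","properties":{"gripper":{"type":"number"},"dx":{"type":"number"},"dy":{"type":"number"},"dz":{"type":"number"},"ax":{"type":"number"},"ay":{"type":"number"},"az":{"type":"number"}}}},"newtons":{"type":"number"}},"required":["plan"]}

```bash
mkdir -p pics
python3 - <<'E'
from cell import manip
import cv2,numpy as np
for n in("scene","top"):
    p,d=manip.capture(n); cv2.imwrite(f"pics/{n}0.png",p[...,::-1]); np.save(f"pics/{n}0.npy",d)
    print(n,manip.camera_info(n))
print(manip.state())
E
```

```text
scene {'K': array([[528.57773378,   0.        , 325.63073468],
       [  0.        , 528.57773378, 237.87530616],
       [  0.        ,   0.        ,   1.        ]]), 'D': array([0.00101847, 0.        , 0.        , 0.        , 0.        ]), 'origin': array([ 0.16165068, -1.04136549,  0.44795122]), 'attitude': array([-1.9945571 ,  0.47520936, -0.31741513])}
top {'K': array([[610.97810666,   0.        , 331.17798513],
       [  0.        , 610.97810666, 236.76981214],
       [  0.        ,   0.        ,   1.        ]]), 'D': array([-0.14064595,  0.        ,  0.        ,  0.        ,  0.        ]), 'origin': array([ 0.36053524, -0.35242731,  0.9217066 ]), 'attitude': array([-2.09237824,  2.15146981, -0.18271718])}
{'time': 0.1, 'qpos': array([-1.14999636e+00,  1.26312526e-01, -4.05162283e-02,  1.40543178e+00,
        3.44622364e-06,  1.57080312e+00]), 'qvel': array([-0.00088235, -0.00123063,  0.00338834, -0.00059428,  0.00029369,
       -0.00126763]), 'effort': array([-8.08571749e-04, -4.36900663e+01,  3.53606594e+01,  1.36441301e-02,
       -9.42907013e-05, -2.22294784e-05]), 'tool_pos': array([ 0.21430018, -0.47884593,  0.2306059 ]), 'eef_rot': array([-3.07091369e+00, -6.55815372e-01,  4.74849250e-04]), 'wrist_force': array([ 0.54547624, -0.5504882 ,  0.35333808]), 'wrist_torque': array([ 0.03029296, -0.04652274,  0.01449973]), 'gripper_force': 0.0, 'width': 0.08550088286498947}
```

View pics/top0.png

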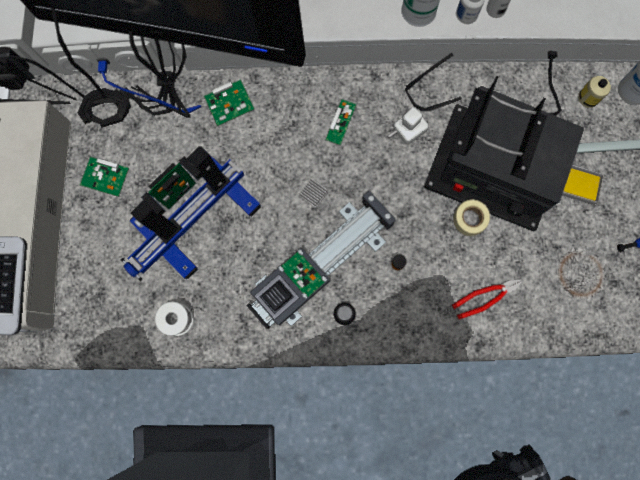

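View pics/scene0.png

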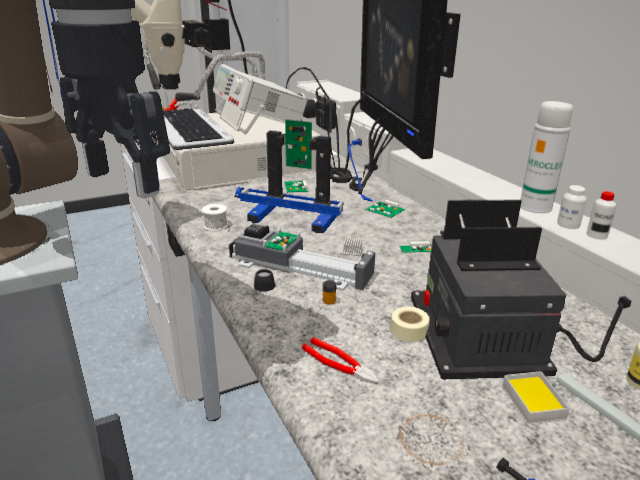

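The top view shows the button at about (273,296), the end stop at (378,208), the heat sink at (313,192), the loupe at (344,313) and the jar at (398,262). I'll enlarge that area and measure it.

```bash
cat > h.py <<'E'
from cell import manip
import cv2,numpy as np
def onplane(n,px,z):
    c=manip.camera_info(n);R,_=cv2.Rodrigues(c["attitude"])
    u=cv2.undistortPoints(np.float64(px).reshape(-1,1,2),c["K"],c["D"])[:,0]
    r=np.c_[u,np.ones(len(u))]@R.T; o=c["origin"]
    return o+r*((z-o[2])/r[:,2])[:,None]
def proj(n,P):
    c=manip.camera_info(n);R,_=cv2.Rodrigues(c["attitude"])
    return cv2.projectPoints(np.float64(P).reshape(-1,3),cv2.Rodrigues(R.T)[0],-R.T@c["origin"],c["K"],c["D"])[0][:,0]
E
python3 - <<'E'
from h import *
im=cv2.imread("pics/top0.png")
cv2.imwrite("pics/crop.png",cv2.resize(im[180:340,230:430],None,fx=4,fy=3.75*4/3.75,interpolation=cv2.INTER_CUBIC)[:600])
d=np.load("pics/top0.npy")
for nm,px,z in(("btn",(273,296),.056),("stop",(378,208),.042),("sink",(313,192),.02),("loupe",(344,313),.025),("jar",(398,262),.032)):
    print(nm,onplane("top",px,z)[0].round(4),d[px[1],px[0]])
g=cv2.cvtColor(im,cv2.COLOR_BGR2GRAY)
m=np.uint8(g<45)*255; m[:180]=0;m[340:]=0;m[:,:230]=0;m[:,430:]=0
for c in cv2.findContours(m,cv2.RETR_EXTERNAL,cv2.CHAIN_APPROX_NONE)[0]:
    if cv2.contourArea(c)>40: print(cv2.minAreaRect(c))
E
```

```text
btn [ 0.4362 -0.2613  0.056 ] 0.86548615
stop [ 0.5631 -0.4164  0.042 ] 0.89953715
sink [ 0.596  -0.3202  0.02  ] 0.93222135
loupe [ 0.4112 -0.3617  0.025 ] 0.8973731
jar [ 0.4832 -0.4433  0.032 ] 0.89888006
((257.6315612792969, 315.88232421875), (30.39800453186035, 3.1378583908081055), 48.179832458496094)
((344.2500305175781, 313.7500305175781), (21.21320343017578, 20.50609588623047), 45.0)
((276.36724853515625, 295.99114990234375), (21.542509078979492, 24.458744049072266), 48.8140754699707)
((398.0000305175781, 262.0), (12.727920532226562, 14.142135620117188), 45.0)
((375.16912841796875, 213.09988403320312), (39.61623001098633, 7.728117942810059), 41.87786865234375)
```

View pics/crop.png

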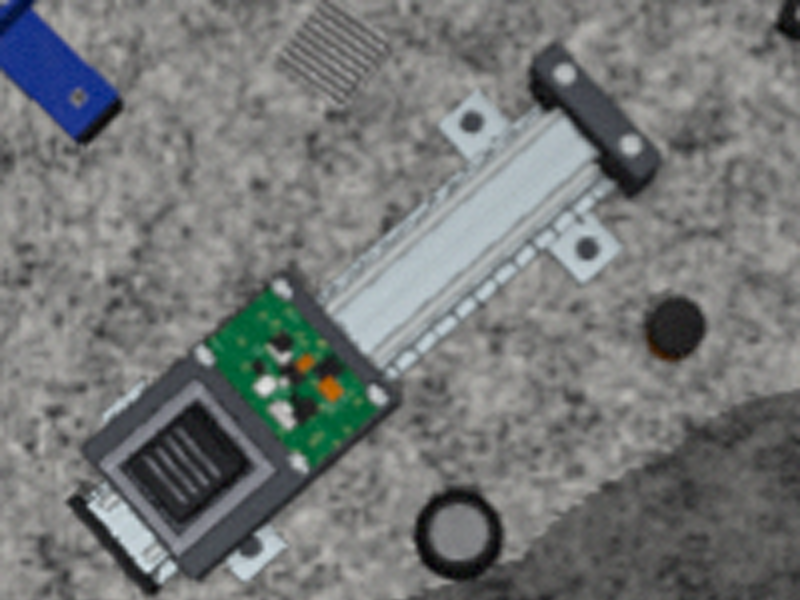

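The crop shows the key centred at full-image (276.5,296) and the end-stop top at about (379,209.5). The carriage's front mid-edge is near (315.5,264) and its rear mid-edge near (265,308). The jar and loupe sit clear of the carriage.

```bash
cat >> h.py <<'E'
from scipy.spatial.transform import Rotation as Ro
def report(tgt,ax):
    s=manip.state();R=Ro.from_rotvec(s["eef_rot"])
    print("tcp",s["tool_pos"].round(4),"x-axis",np.degrees(np.arctan2(*R.as_matrix()[[1,0],0])).round(1),"rail",np.degrees(np.arctan2(ax[1],ax[0])).round(1),"tilt",R.as_matrix()[:,2].round(3))
    print("units",(R.inv().apply(np.array(tgt)-s["tool_pos"])/.03).round(3),"rail in tool",R.inv().apply([*ax[:2],0]).round(4),"F",s["wrist_force"].round(2),"t",s["time"],"w",s["width"],"q",s["qpos"].round(2))
E
python3 - <<'E'
from h import *
c=onplane("top",[(315.5,263.75),(265,307.75)],.04)
b=onplane("top",(276.4,296),.056)[0]; st=onplane("top",(379.2,209.5),.042)[0]
print(c.round(4),b.round(4),st.round(4))
for a in (c[0]-c[1],st-b,st-c[1]): print(np.degrees(np.arctan2(a[1],a[0])),np.linalg.norm(a[:2]))
a=(st-c[1]);a[2]=0;a/=np.linalg.norm(a); print(a, "b->stop",a@(st-b), "front->stop", a@(st-c[0]),"rear->btn",a@(b-c[1]),"lat",np.cross(a,b-c[1])[2])
report([*b[:2],.09],a)
E
```

```text
[[ 0.483  -0.3222  0.04  ]
 [ 0.4209 -0.2479  0.04  ]] [ 0.4361 -0.2662  0.056 ] [ 0.5608 -0.4181  0.042 ]
-50.148932024485006 0.09690065445124064
-50.627605786343395 0.19653907589382955
-50.59939560687549 0.22034101439914397
[ 0.63473866 -0.77272688  0.        ] b->stop 0.1965390520714391 front->stop 0.12344335475314992 rear->btn 0.02380196232770488 lat 9.676807657610365e-05
tcp [ 0.2143 -0.4788  0.2306] x-axis 24.1 rail -50.6 tilt [-0.001  0.001 -1.   ]
units [ 9.644 -3.443  4.692] rail in tool [ 0.2637  0.9646 -0.0014] F [ 0.55 -0.55  0.35] t 0.1 w 0.08550088286498947 q [-1.15  0.13 -0.04  1.41  0.    1.57]
```

Request:
{"name": "play_rows", "arguments": {
  "plan": [
    {"gripper": 0, "dx": 1.5, "dy": -0.5, "dz": 0.5, "az": -1.05},
    {"gripper": 0, "dx": 3, "dy": -1, "dz": 1, "az": -2.1},
    {"gripper": 0, "dx": 4.5, "dy": -1.5, "dz": 1.5, "az": -3.15},
    {"gripper": 0, "dx": 6, "dy": -2, "dz": 2, "az": -4.2},
    {"gripper": 0, "dx": 7.5, "dy": -2.6, "dz": 2.7, "az": -5.25},
    {"gripper": 0, "dx": 8.6, "dy": -3.1, "dz": 3.3, "az": -6.3},
    {"gripper": 0, "dx": 9.3, "dy": -3.35, "dz": 3.8, "az": -7.35},
    {"gripper": 0, "dx": 9.6, "dy": -3.44, "dz": 4.1, "az": -8.4},
    {"gripper": 0, "dx": 9.64, "dy": -3.44, "dz": 4.3, "az": -9.45},
    {"gripper": 0, "dx": 9.64, "dy": -3.44, "dz": 4.3, "az": -10.53}
  ],
  "newtons": 40
}}

```text
schema error: expected keys gripper, dx, dy, dz, ax, ay, az
```

Run:
```python
from h import *
a=np.array([.6347,-.7727,0]);report(np.array([.4361,-.2662,.062])+.0005*a,a)
p,d=manip.capture("scene");q=proj("scene",[.436,-.266,.07])[0].astype(int);print(q)
x,y=q-[50,45];cv2.imwrite("pics/s1.png",cv2.resize(p[max(y,0):y+90,x:x+120,::-1],None,fx=6,fy=6,interpolation=cv2.INTER_CUBIC))
```

```text
tcp [ 0.2143 -0.4788  0.2306] x-axis 24.1 rail -50.6 tilt [-0.001  0.001 -1.   ]
units [ 9.648 -3.425  5.625] rail in tool [ 0.2637  0.9646 -0.0014] F [ 0.55 -0.55  0.35] t 0.1 w 0.08550088286498947 q [-1.15  0.13 -0.04  1.41  0.    1.57]
[254 220]
```

View pics/s1.png

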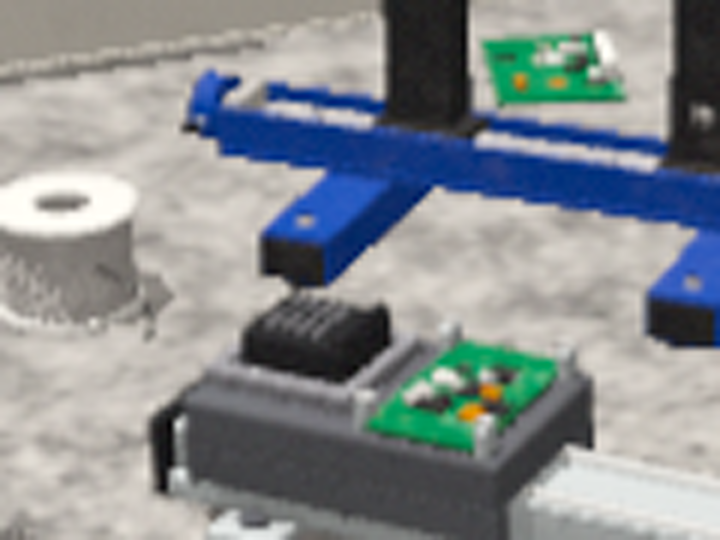

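The move was refused because every row needs all seven keys. The crop shows the key still up, at about (318,335) in the crop, with the ridge on its leading edge. I'll resend the move with all the keys.

Request:
{"name": "play_rows", "arguments": {
  "plan": [
    {"gripper": 0, "dx": 1.5, "dy": -0.5, "dz": 0.5, "ax": 0, "ay": 0, "az": -1.05},
    {"gripper": 0, "dx": 3, "dy": -1, "dz": 1, "ax": 0, "ay": 0, "az": -2.1},
    {"gripper": 0, "dx": 4.5, "dy": -1.5, "dz": 1.5, "ax": 0, "ay": 0, "az": -3.15},
    {"gripper": 0, "dx": 6, "dy": -2, "dz": 2, "ax": 0, "ay": 0, "az": -4.2},
    {"gripper": 0, "dx": 7.5, "dy": -2.6, "dz": 2.7, "ax": 0, "ay": 0, "az": -5.25},
    {"gripper": 0, "dx": 8.6, "dy": -3.1, "dz": 3.3, "ax": 0, "ay": 0, "az": -6.3},
    {"gripper": 0, "dx": 9.3, "dy": -3.35, "dz": 3.8, "ax": 0, "ay": 0, "az": -7.35},
    {"gripper": 0, "dx": 9.6, "dy": -3.44, "dz": 4.1, "ax": 0, "ay": 0, "az": -8.4},
    {"gripper": 0, "dx": 9.64, "dy": -3.44, "dz": 4.3, "ax": 0, "ay": 0, "az": -9.45},
    {"gripper": 0, "dx": 9.64, "dy": -3.44, "dz": 4.3, "ax": 0, "ay": 0, "az": -10.53}
  ],
  "newtons": 40
}}

```text
time: 1.4
tool_pos: [0.436, -0.2662, 0.1013]
eef_rot: [-1.333, -2.843, -0.0]
wrist_force: [-0.1, 0.2, 0.6]
width: -0.0002
gripper_force: 0.0
```

Run:
```python
from h import *
a=np.array([.6347,-.7727,0]);report(np.array([.4361,-.2662,.062])+.0005*a,a)
p,d=manip.capture("scene");q=proj("scene",[.436,-.266,.07])[0].astype(int)
x,y=q-[50,45];cv2.imwrite("pics/s2.png",cv2.resize(p[max(y,0):y+90,x:x+120,::-1],None,fx=6,fy=6,interpolation=cv2.INTER_CUBIC))
```

```text
tcp [ 0.436  -0.2662  0.1013] x-axis 129.7 rail -50.6 tilt [-0.002  0.001 -1.   ]
units [-0.021  0.005  1.311] rail in tool [-0.9999 -0.006  -0.0017] F [-0.11  0.17  0.59] t 1.4 w -0.00023662237451309352 q [-0.55  0.13 -0.32  1.12  0.    0.33]
```

View pics/s2.png

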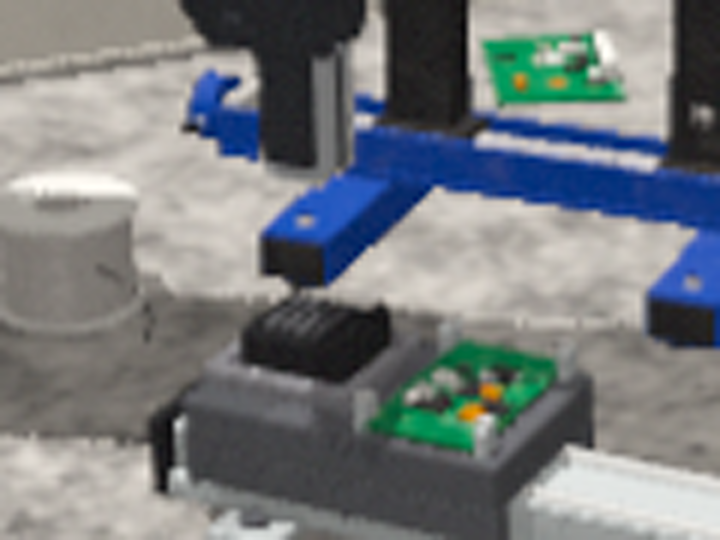

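The shut fingertips stand over the key, with tips at about (305,165) and the key at (318,335) in the crop. I'll go down and read the force.

Request:
{"name": "play_rows", "arguments": {
  "plan": [
    {"gripper": 0, "dx": 0.06, "dy": 0, "dz": 0.5, "ax": 0, "ay": 0, "az": 0},
    {"gripper": 0, "dx": 0.06, "dy": 0, "dz": 1.0, "ax": 0, "ay": 0, "az": 0},
    {"gripper": 0, "dx": 0.06, "dy": 0, "dz": 1.3, "ax": 0, "ay": 0, "az": 0},
    {"gripper": 0, "dx": 0.06, "dy": 0, "dz": 1.45, "ax": 0, "ay": 0, "az": 0},
    {"gripper": 0, "dx": 0.06, "dy": 0, "dz": 1.52, "ax": 0, "ay": 0, "az": 0},
    {"gripper": 0, "dx": 0.06, "dy": 0, "dz": 1.58, "ax": 0, "ay": 0, "az": 0},
    {"gripper": 0, "dx": 0.06, "dy": 0, "dz": 1.63, "ax": 0, "ay": 0, "az": 0},
    {"gripper": 0, "dx": 0.06, "dy": 0, "dz": 1.66, "ax": 0, "ay": 0, "az": 0},
    {"gripper": 0, "dx": 0.06, "dy": 0, "dz": 1.66, "ax": 0, "ay": 0, "az": 0},
    {"gripper": 0, "dx": 0.06, "dy": 0, "dz": 1.66, "ax": 0, "ay": 0, "az": 0}
  ]
}}

```text
time: 2.7
tool_pos: [0.4354, -0.2658, 0.0528]
eef_rot: [1.344, 2.839, -0.0]
wrist_force: [-1.0, -0.9, 5.3]
width: -0.0
gripper_force: 2.2
```

Force and height agree on about 3.5 mm down. I'll press 2 mm more and then slide.

Request:
{"name": "play_rows", "arguments": {
  "plan": [
    {"gripper": 0, "dx": 0, "dy": 0, "dz": 0.04, "ax": 0, "ay": 0, "az": 0},
    {"gripper": 0, "dx": 0, "dy": 0, "dz": 0.07, "ax": 0, "ay": 0, "az": 0},
    {"gripper": 0, "dx": 0, "dy": 0, "dz": 0.07, "ax": 0, "ay": 0, "az": 0},
    {"gripper": 0, "dx": -0.05, "dy": 0, "dz": 0.07, "ax": 0, "ay": 0, "az": 0},
    {"gripper": 0, "dx": -0.1, "dy": 0, "dz": 0.07, "ax": 0, "ay": 0, "az": 0},
    {"gripper": 0, "dx": -0.2, "dy": 0, "dz": 0.07, "ax": 0, "ay": 0, "az": 0},
    {"gripper": 0, "dx": -0.3, "dy": 0, "dz": 0.07, "ax": 0, "ay": 0, "az": 0},
    {"gripper": 0, "dx": -0.4, "dy": 0, "dz": 0.07, "ax": 0, "ay": 0, "az": 0},
    {"gripper": 0, "dx": -0.5, "dy": 0, "dz": 0.07, "ax": 0, "ay": 0, "az": 0},
    {"gripper": 0, "dx": -0.5, "dy": 0, "dz": 0.07, "ax": 0, "ay": 0, "az": 0}
  ]
}}

```text
time: 3.95
tool_pos: [0.445, -0.2773, 0.0505]
eef_rot: [1.344, 2.839, 0.0]
wrist_force: [-0.5, -0.5, 5.3]
width: -0.0001
gripper_force: 2.8
```

Run:
```python
from h import *
a=np.array([.6347,-.7727,0]);report([.4361,-.2662,.0505],a)
c=onplane("top",[(315.5,263.75)],.04)[0]
p,d=manip.capture("scene");q=proj("scene",[.45,-.28,.06])[0].astype(int)
x,y=q-[50,45];cv2.imwrite("pics/s3.png",cv2.resize(p[max(y,0):y+90,x:x+120,::-1],None,fx=6,fy=6,interpolation=cv2.INTER_CUBIC))
```

```text
tcp [ 0.445  -0.2773  0.0505] x-axis 129.4 rail -50.6 tilt [ 0.001 -0.    -1.   ]
units [0.474 0.004 0.001] rail in tool [-1.e+00  8.e-04  6.e-04] F [-0.55 -0.53  5.29] t 3.95 w -0.000113682776167291 q [-0.56  0.19 -0.37  1.01  0.    0.33]
```

View pics/s3.png

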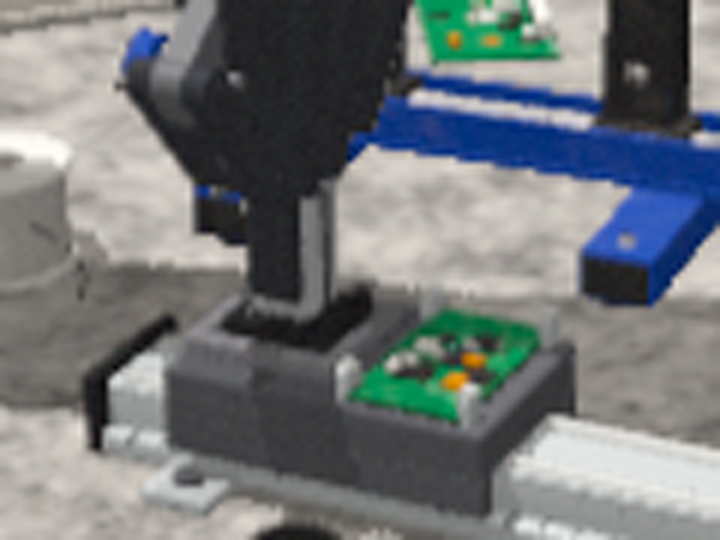

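The carriage is following. The button is held about 5.5 mm down, with the fingertip at (290,300) in the crop and a larger gap behind the carriage. About 100 mm of travel is left.

Request:
{"name": "play_rows", "arguments": {
  "plan": [
    {"gripper": 0, "dx": -0.1, "dy": 0, "dz": 0, "ax": 0, "ay": 0, "az": 0},
    {"gripper": 0, "dx": -0.3, "dy": 0, "dz": 0, "ax": 0, "ay": 0, "az": 0},
    {"gripper": 0, "dx": -0.6, "dy": 0, "dz": 0, "ax": 0, "ay": 0, "az": 0},
    {"gripper": 0, "dx": -0.9, "dy": 0, "dz": 0, "ax": 0, "ay": 0, "az": 0},
    {"gripper": 0, "dx": -1.2, "dy": 0, "dz": 0, "ax": 0, "ay": 0, "az": 0},
    {"gripper": 0, "dx": -1.5, "dy": 0, "dz": 0, "ax": 0, "ay": 0, "az": 0},
    {"gripper": 0, "dx": -1.8, "dy": 0, "dz": 0, "ax": 0, "ay": 0, "az": 0},
    {"gripper": 0, "dx": -2.1, "dy": 0, "dz": 0, "ax": 0, "ay": 0, "az": 0},
    {"gripper": 0, "dx": -2.3, "dy": 0, "dz": 0, "ax": 0, "ay": 0, "az": 0},
    {"gripper": 0, "dx": -2.4, "dy": 0, "dz": 0, "ax": 0, "ay": 0, "az": 0}
  ]
}}

```text
time: 5.25
tool_pos: [0.4912, -0.3325, 0.0505]
eef_rot: [1.343, 2.839, 0.002]
wrist_force: [0.4, 2.5, 6.3]
width: -0.0001
gripper_force: 2.8
```

Run:
```python
from h import *
a=np.array([.6347,-.7727,0]);report([.4361,-.2662,.0505],a)
p,d=manip.capture("scene");q=proj("scene",[.52,-.36,.05])[0].astype(int)
x,y=q-[60,45];cv2.imwrite("pics/s4.png",cv2.resize(p[max(y,0):y+90,x:x+120,::-1],None,fx=6,fy=6,interpolation=cv2.INTER_CUBIC))
```

```text
tcp [ 0.4912 -0.3325  0.0505] x-axis 129.4 rail -50.6 tilt [ 0.001  0.001 -1.   ]
units [ 2.873 -0.017  0.   ] rail in tool [-1.e+00  4.e-04  1.e-04] F [0.41 2.46 6.33] t 5.25 w -8.082442970458513e-05 q [-0.6   0.31 -0.21  1.05  0.    0.29]
```

View pics/s4.png

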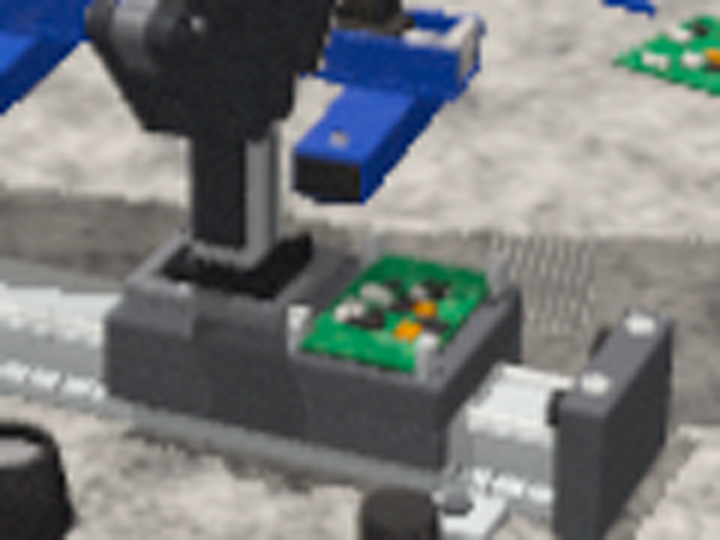

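The carriage has moved most of the way, with roughly 28 mm left to the bumpers (gap between crop x≈455 and 555). I'll take it slowly from here.

Request:
{"name": "play_rows", "arguments": {
  "plan": [
    {"gripper": 0, "dx": -0.1, "dy": 0, "dz": 0, "ax": 0, "ay": 0, "az": 0},
    {"gripper": 0, "dx": -0.2, "dy": 0, "dz": 0, "ax": 0, "ay": 0, "az": 0},
    {"gripper": 0, "dx": -0.3, "dy": 0, "dz": 0, "ax": 0, "ay": 0, "az": 0},
    {"gripper": 0, "dx": -0.4, "dy": 0, "dz": 0, "ax": 0, "ay": 0, "az": 0},
    {"gripper": 0, "dx": -0.5, "dy": 0, "dz": 0, "ax": 0, "ay": 0, "az": 0},
    {"gripper": 0, "dx": -0.6, "dy": 0, "dz": 0, "ax": 0, "ay": 0, "az": 0},
    {"gripper": 0, "dx": -0.7, "dy": 0, "dz": 0, "ax": 0, "ay": 0, "az": 0},
    {"gripper": 0, "dx": -0.75, "dy": 0, "dz": 0, "ax": 0, "ay": 0, "az": 0},
    {"gripper": 0, "dx": -0.8, "dy": 0, "dz": 0, "ax": 0, "ay": 0, "az": 0},
    {"gripper": 0, "dx": -0.8, "dy": 0, "dz": 0, "ax": 0, "ay": 0, "az": 0}
  ]
}}

```text
time: 6.55
tool_pos: [0.5065, -0.3509, 0.0506]
eef_rot: [1.342, 2.839, 0.003]
wrist_force: [1.9, 0.6, 6.3]
width: 0.0002
gripper_force: 2.7
```

Run:
```python
from h import *
a=np.array([.6347,-.7727,0]);report([.4361,-.2662,.0505],a)
p,d=manip.capture("scene");q=proj("scene",[.53,-.38,.05])[0].astype(int)
x,y=q-[60,45];cv2.imwrite("pics/s5.png",cv2.resize(p[max(y,0):y+90,x:x+120,::-1],None,fx=6,fy=6,interpolation=cv2.INTER_CUBIC))
```

```text
tcp [ 0.5065 -0.3509  0.0506] x-axis 129.4 rail -50.6 tilt [ 0.002  0.001 -1.   ]
units [ 3.672e+00 -2.400e-02  3.000e-03] rail in tool [-1.e+00  3.e-04  5.e-04] F [1.88 0.57 6.32] t 6.55 w 0.00021464857653091435 q [-0.61  0.35 -0.15  1.07  0.    0.28]
```

View pics/s5.png

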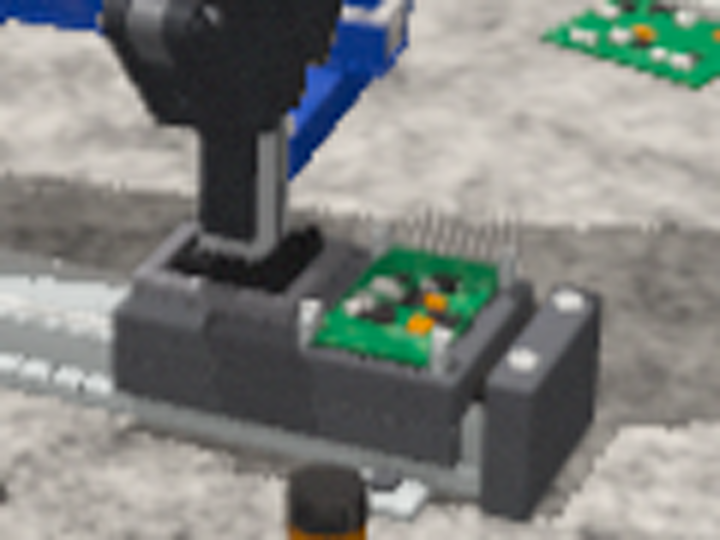

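The carriage is within a few millimetres of the stop (gap at crop x≈465–485). Now I'll press gently on.

Request:
{"name": "play_rows", "arguments": {
  "plan": [
    {"gripper": 0, "dx": -0.03, "dy": 0, "dz": 0, "ax": 0, "ay": 0, "az": 0},
    {"gripper": 0, "dx": -0.06, "dy": 0, "dz": 0, "ax": 0, "ay": 0, "az": 0},
    {"gripper": 0, "dx": -0.09, "dy": 0, "dz": 0, "ax": 0, "ay": 0, "az": 0},
    {"gripper": 0, "dx": -0.12, "dy": 0, "dz": 0, "ax": 0, "ay": 0, "az": 0},
    {"gripper": 0, "dx": -0.15, "dy": 0, "dz": 0, "ax": 0, "ay": 0, "az": 0},
    {"gripper": 0, "dx": -0.18, "dy": 0, "dz": 0, "ax": 0, "ay": 0, "az": 0},
    {"gripper": 0, "dx": -0.2, "dy": 0, "dz": 0, "ax": 0, "ay": 0, "az": 0},
    {"gripper": 0, "dx": -0.2, "dy": 0, "dz": 0, "ax": 0, "ay": 0, "az": 0},
    {"gripper": 0, "dx": -0.2, "dy": 0, "dz": 0, "ax": 0, "ay": 0, "az": 0},
    {"gripper": 0, "dx": -0.2, "dy": 0, "dz": 0, "ax": 0, "ay": 0, "az": 0}
  ]
}}

```text
time: 7.85
tool_pos: [0.5088, -0.3545, 0.05]
eef_rot: [-1.342, -2.838, -0.003]
wrist_force: [-2.2, 3.7, 5.6]
width: -0.0003
gripper_force: 3.5
```

Request:
{"name": "play_rows", "arguments": {
  "plan": [
    {"gripper": 0, "dx": -0.03, "dy": 0, "dz": 0, "ax": 0, "ay": 0, "az": 0},
    {"gripper": 0, "dx": -0.06, "dy": 0, "dz": 0, "ax": 0, "ay": 0, "az": 0},
    {"gripper": 0, "dx": -0.09, "dy": 0, "dz": 0, "ax": 0, "ay": 0, "az": 0},
    {"gripper": 0, "dx": -0.12, "dy": 0, "dz": 0, "ax": 0, "ay": 0, "az": 0},
    {"gripper": 0, "dx": -0.15, "dy": 0, "dz": 0, "ax": 0, "ay": 0, "az": 0},
    {"gripper": 0, "dx": -0.15, "dy": 0, "dz": 0, "ax": 0, "ay": 0, "az": 0},
    {"gripper": 0, "dx": -0.15, "dy": 0, "dz": 0, "ax": 0, "ay": 0, "az": 0},
    {"gripper": 0, "dx": -0.15, "dy": 0, "dz": 0, "ax": 0, "ay": 0, "az": 0},
    {"gripper": 0, "dx": -0.15, "dy": 0, "dz": 0, "ax": 0, "ay": 0, "az": 0},
    {"gripper": 0, "dx": -0.15, "dy": 0, "dz": 0, "ax": 0, "ay": 0, "az": 0}
  ]
}}

```text
time: 9.1
tool_pos: [0.5091, -0.3551, 0.0486]
eef_rot: [-1.338, -2.832, -0.008]
wrist_force: [-8.0, 11.1, 6.4]
width: -0.0002
gripper_force: 7.1
```

Run:
```python
from h import *
a=np.array([.6347,-.7727,0]);report([.4361,-.2662,.0505],a)
p,d=manip.capture("scene");q=proj("scene",[.53,-.38,.05])[0].astype(int)
x,y=q-[60,45];cv2.imwrite("pics/s6.png",cv2.resize(p[max(y,0):y+90,x:x+120,::-1],None,fx=6,fy=6,interpolation=cv2.INTER_CUBIC))
```

```text
tcp [ 0.5091 -0.3551  0.0486] x-axis 129.4 rail -50.6 tilt [-0.006  0.008 -1.   ]
units [ 3.837e+00  2.000e-03 -2.500e-02] rail in tool [-9.999e-01 -4.000e-04 -1.040e-02] F [-8.05 11.13  6.39] t 9.1 w -0.00018763298468944245 q [-0.61  0.37 -0.13  1.08  0.    0.27]
```

View pics/s6.png

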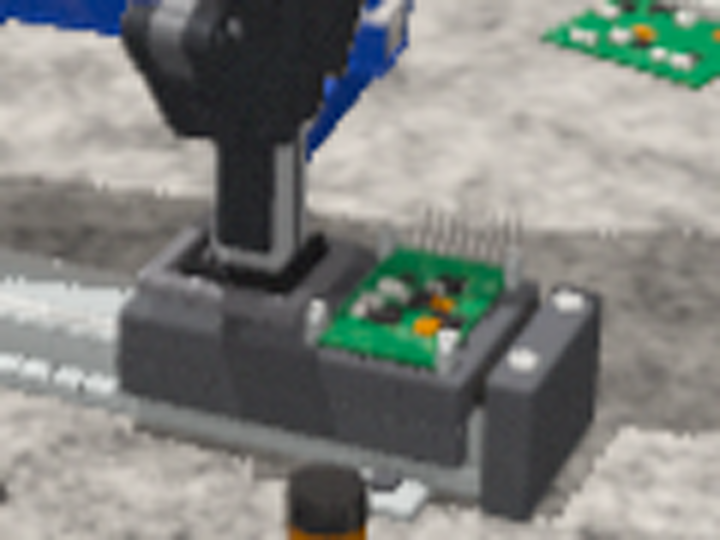

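The rail force is 13.7 N with no motion, and the bumpers are closed, so the carriage is hard against the stop. I'll ease the push to a few newtons, then lift straight up.

Request:
{"name": "play_rows", "arguments": {
  "plan": [
    {"gripper": 0, "dx": -0.09, "dy": 0, "dz": 0, "ax": 0, "ay": 0, "az": 0},
    {"gripper": 0, "dx": -0.06, "dy": 0, "dz": 0, "ax": 0, "ay": 0, "az": 0},
    {"gripper": 0, "dx": -0.06, "dy": 0, "dz": 0, "ax": 0, "ay": 0, "az": 0},
    {"gripper": 0, "dx": -0.06, "dy": 0, "dz": -0.1, "ax": 0, "ay": 0, "az": 0},
    {"gripper": 0, "dx": -0.06, "dy": 0, "dz": -0.2, "ax": 0, "ay": 0, "az": 0},
    {"gripper": 0, "dx": -0.06, "dy": 0, "dz": -0.35, "ax": 0, "ay": 0, "az": 0},
    {"gripper": 0, "dx": -0.06, "dy": 0, "dz": -0.7, "ax": 0, "ay": 0, "az": 0},
    {"gripper": 0, "dx": -0.06, "dy": 0, "dz": -1.4, "ax": 0, "ay": 0, "az": 0},
    {"gripper": 0, "dx": -0.06, "dy": 0, "dz": -2.5, "ax": 0, "ay": 0, "az": 0},
    {"gripper": 0, "dx": -0.06, "dy": 0, "dz": -3.5, "ax": 0, "ay": 0, "az": 0}
  ]
}}

```text
time: 10.4
tool_pos: [0.5136, -0.3611, 0.1565]
eef_rot: [1.344, 2.839, 0.0]
wrist_force: [-0.3, -0.6, -0.1]
width: 0.0002
gripper_force: 0.0
```

Run:
```python
from h import *
a=np.array([.6347,-.7727,0]);report([.4361,-.2662,.0505],a)
p,d=manip.capture("scene");q=proj("scene",[.53,-.38,.05])[0].astype(int)
x,y=q-[60,45];cv2.imwrite("pics/s7.png",cv2.resize(p[max(y,0):y+90,x:x+120,::-1],None,fx=6,fy=6,interpolation=cv2.INTER_CUBIC))
```

```text
tcp [ 0.5136 -0.3611  0.1565] x-axis 129.3 rail -50.6 tilt [ 0.001 -0.    -1.   ]
units [4.086 0.005 3.53 ] rail in tool [-1.e+00  9.e-04  6.e-04] F [-0.31 -0.6  -0.08] t 10.4 w 0.00015213251674292422 q [-0.61  0.33  0.05  1.29  0.    0.27]
```

View pics/s7.png

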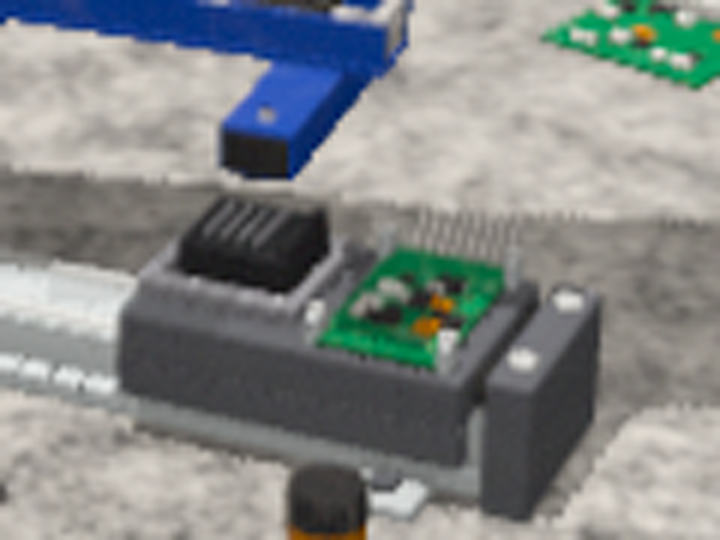

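The key is fully up at crop (255,240), the carriage has not moved from the stop, and the gripper is clear. I'm handing in.

```bash
python3 -c "
from cell import manip
print(manip.sign_off())"
```

```text
the job is handed in; nothing more can be done
None
```

The carriage is hard against its end stop with the lock button back up, the gripper is clear and untouching, the heat sink, loupe and jar were never touched, and the job was handed in at about 10.5 s (no verdict was returned).

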